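# Start the next ten: a wick bar crosswise on the counted pile

### The job

In the candle studio the wick bars are stacked in tens, and the first bar of the next ten is laid crosswise so that the count stays clear. Slide the single oblong wick bar along the wooden riser until about a third of its length sticks out over the riser's edge on the side towards the piles, grip it there and set it down, without dropping it, squarely across the middle of the pile of oblong bars, at right angles to them. Leave that pile and the loose round lid where they are.

Things in the scene. Friction and masses are not known exactly. Their poses are not given: they have to be found in the camera images.
- wick_bar: single flat oblong dark steel wick bar, 130 x 40 x 3 mm, about 0.12 kg, three dark dots along its middle. Lies flat on the riser, too thin to grip properly there, its length pointing roughly at the edge towards the piles. The closed gripper's tips, kept pressed on it with about 10 N, drag it along. Origin: centre of its underside; x along its length, y across, z up.
- riser: low wooden riser fixed to the table: a board 260 x 220 mm, 12 mm thick, on two legs, top face 60 mm above the table. Origin: centre of its footprint on the table; x along its 260 mm side, y along its 220 mm side, z up. The edge towards the piles is the long one at y = -110 mm; the space beside and below it is free.
- bar_pile: aligned pile of ten such bars, 130 x 40 mm, 30 mm high, loose on the table, 1.2 kg, moves as one piece. Origin: centre of its underside; x along the bars, y across them, z up. The new bar goes on its top (z = 30 mm), its length along the pile's y. A pile of round lids (70 mm across, 24 mm high) near it is not the one.
- round_lid: a loose round dark steel lid, 70 mm across and 3 mm thick, lying flat on the riser beside the wick bar, not to be moved. Origin: centre of its underside, z up.
Not all that is in view belongs to the job. Leave any purple or turquoise look-alike of the wick_bar alone. Leave any blue look-alike of the bar_pile alone.

How it is judged:
By the outcome, as a careful person would: the job done as asked, in the order asked, and still so for the second after the job is handed in, with the robot touching nothing.
It also fails if it takes over 54 s, if anything falls off the work surface, if the arm or the gripper's body presses on something with over 40 N, if the wrist force passes 120 N, or if a joint passes its speed limit or range.

### The arm

A 7-joint arm with a two-finger parallel gripper is mounted at the origin on the work surface. World frame = base frame: x ahead of the robot, y to its left, z up, the work surface at z = 0. Lengths are in m, angles in rad, forces in N, time in s.
With the tool pointing down it reaches from about 0.4 to 0.85 m from the base axis. Payload 10.4 kg.
Tool frame: the origin (TCP) lies at the very end of the fingers, on their centre line; the grasp point (between the pads) lies ctrl.grip_point_offset behind it (ctrl.grip_point_offset is the distance from the TCP to the grasp point, in m); z points along the fingers, y is the line along which they close (so a half turn about z gives the same grasp; the last joint's range is limited). The gripper opens to 87 mm and grips with 3 to 60 N. Pads are 19 mm wide; open, the fingers measure 117 mm over their backs; the gripper's body (75 mm by 190 mm) begins 51 mm behind the grasp point.
Start: joints at [1.268, 0.332, -0.065, 1.46, 0.022, 1.35, -0.088], TCP at [0.173, -0.601, 0.223] pointing down, gripper open.
Joint ranges: [-2.6, 2.6], [-0.5, 2.12], [-1.47, 1.34], [0.16, 2.42], [-1.27, 4.41], [0.06, 2.06], [-2.6, 2.6]. Speed limits (rad/s): [2.22, 2.22, 2.79, 2.79, 3.14, 3.14, 3.14].

### API

Orientations are given as a rotation vector (axis times angle).
In Python, from cell import ctrl gives the robot as it stands.
- The arm moves only by the shell command python3 -m jog 'ROWS' [FORCE]. ROWS is text: rows parted by semicolons, each of 5 numbers parted by spaces: the shift along the world's x, y, z in cm, then the turn about the world's z in rad, then the opening, from 0 (shut) to 1 (fully open). In form: tx ty tz turn hand; .... A call has 1 to 5 rows; each row shifts and turns the commanded pose from where the row before left it; what a row does not reach is not made up. A row lasts 1/12 s, in which the tool goes at most 41.7 mm and 7.16 degrees, less where a joint would pass 70% of its speed; a pose out of reach is approached as far as the arm can. A call with a gripper value outside its range is refused whole. The fingers move at their own pace and stop on an object; FORCE is the grip in N (left out, the last holds). Time passes only in rows, so rows that do not move let the fingers close. It gives the time, the measured TCP pose, the force, the opening and the grip force at its end, in the units of the state.
- ctrl.get_state(): the state, without advancing time (a new reading comes with each control period).
- ctrl.snapshot(name): name is "side" or "top" or "wrist"; returns (picture, depth): 384x512x3 uint8, blue, green, red; 384x512 float32, m along the optical axis (not along the pixel's ray), 0 where there is no reading.
- ctrl.camera_params(name): a dict with "K" (3x3 intrinsics, pixels), "world_from_camera" (4x4, takes a point from camera to world coordinates). Camera axes: x right, y down, z forward; pixel columns grow to the right and rows downward; lengths in m; the calibration is good to about 2 mm. A picture is of the moment at which its call begins: read the wrist's pose just before it. camera_params takes no time and is no camera call; for the wrist camera it gives the pose at the moment of the call.
- ctrl.sign_off(): hands the job in; it is judged then, once.
Trained networks look in the newest picture that a camera, given by its name, has taken for a name from the list of things; names that differ only in an ending like _2 or _b are one class to them, and where a whole thing is asked for, a point or a joint stands for the part that bears it (a point fixed in the world has none). Each returns a list of dicts, best first, with "p" (0 to 1); they miss things now and then, are a little off and sometimes report something else, mostly with a low value. They report only what shows in the picture. A call takes as long as a camera call. They do not tell look-alikes from the thing itself.
- ctrl.recognise(camera, thing): "rect" ([left, top, right, bottom] in pixels, round what is visible of it).
- ctrl.tip_of(camera, thing): "location" ([row, column] in pixels: a listed point, or the origin of a listed thing).
The state is a dict: "t": time; "qpos": joint angles; "qd": joint speeds; "joint_torque": joint torques, N m; "eef_pos": TCP position; "tcp_rot": TCP orientation; "contact_force": force on the tool from outside, world axes, zero at the start; "ft_torque": the same for the moment, N m; "grip_width": finger opening in m; "grip_force": force on a finger pad.
Only numpy, scipy, OpenCV 4.12 (cv2) and the standard library are available. Lean on these libraries where they do the work, as an engineer would, in place of code of your own. Each camera call takes 0.05 s, during which the arm holds its last target. There are 200 camera calls.

## Working session

There is one attempt and no reset: what is moved stays moved. The work goes in short steps, Python scripts to look and compute and a shell command to move; the robot and the scene stay as the last step left them, time stands still between calls to the robot, and variables do not carry over. Pictures are saved under pics/ and viewed, at most 10 in all, crops included, and the job is handed in when it is done.

```bash
ls; mkdir -p pics; python3 - <<'E'
from cell import ctrl
import cv2,numpy as np
s=ctrl.get_state(); print(s['t'],s['eef_pos'],s['tcp_rot'],s['grip_width'],ctrl.grip_point_offset)
for n in ("top","side"):
    im,d=ctrl.snapshot(n); cv2.imwrite(f'pics/{n}0.png',im); np.save(f'{n}0.npy',d)
    P=ctrl.camera_params(n); print(n,P['K'].tolist() if hasattr(P['K'],'tolist') else P['K'],np.round(P['world_from_camera'],4).tolist())
    for t in ("wick_bar","riser","bar_pile","round_lid"):
        print(t,[(r['p'],np.round(r['rect']).tolist()) for r in ctrl.recognise(n,t)][:4],[(r['p'],np.round(r['location']).tolist()) for r in ctrl.tip_of(n,t)][:4])
E
```

```text
pics
0.0 [ 0.17248039 -0.60032726  0.22175023] [-3.10952564e+00 -4.37991974e-01  4.65927764e-04] 0.08696683742461701 0.0187
top [[397.24461081792344, 0.0, 258.71004808835266], [0.0, 397.24461081792344, 195.43006796855974], [0.0, 0.0, 1.0]] [[0.0084, -0.9802, 0.1979, 0.4106], [-0.9999, -0.0056, 0.0144, -0.0107], [-0.013, -0.198, -0.9801, 1.0439], [0.0, 0.0, 0.0, 1.0]]
wick_bar [(0.98, [239.0, 231.0, 284.0, 271.0]), (0.7, [100.0, 130.0, 150.0, 164.0]), (0.55, [156.0, 188.0, 210.0, 200.0])] [(0.88, [195.0, 180.0]), (0.65, [145.0, 123.0]), (0.61, [251.0, 261.0])]
riser [(0.63, [126.0, 158.0, 236.0, 274.0])] [(0.91, [216.0, 185.0])]
bar_pile [(0.98, [313.0, 170.0, 338.0, 221.0]), (0.68, [381.0, 247.0, 434.0, 272.0])] [(0.92, [258.0, 405.0]), (0.82, [200.0, 324.0]), (0.45, [220.0, 184.0])]
round_lid [(0.82, [156.0, 224.0, 186.0, 252.0])] [(0.68, [240.0, 169.0])]
side [[361.9740151196581, 0.0, 257.39366503554805], [0.0, 361.9740151196581, 189.81792126994193], [0.0, 0.0, 1.0]] [[0.9122, -0.2474, 0.3267, 0.2861], [-0.4091, -0.5946, 0.6921, -0.7087], [0.023, -0.765, -0.6436, 0.7322], [0.0, 0.0, 0.0, 1.0]]
wick_bar [(0.96, [194.0, 207.0, 224.0, 242.0]), (0.87, [222.0, 141.0, 242.0, 168.0]), (0.67, [246.0, 131.0, 256.0, 145.0])] [(0.84, [223.0, 211.0]), (0.68, [139.0, 249.0]), (0.59, [154.0, 232.0]), (0.32, [177.0, 216.0])]
riser [(0.8, [169.0, 138.0, 261.0, 205.0])] [(0.93, [178.0, 211.0])]
bar_pile [(0.92, [242.0, 307.0, 277.0, 376.0]), (0.56, [261.0, 235.0, 312.0, 261.0])] [(0.95, [251.0, 283.0]), (0.77, [341.0, 258.0])]
round_lid [(0.46, [183.0, 152.0, 204.0, 168.0])] [(0.74, [157.0, 195.0])]
```

```bash
python3 - <<'E'
import cv2
a=cv2.imread('pics/top0.png')[110:310,80:460]; cv2.imwrite('pics/top0c.png',cv2.resize(a,(798,420),interpolation=cv2.INTER_CUBIC))
E
```

```text
(no output)
```

View pics/top0c.png

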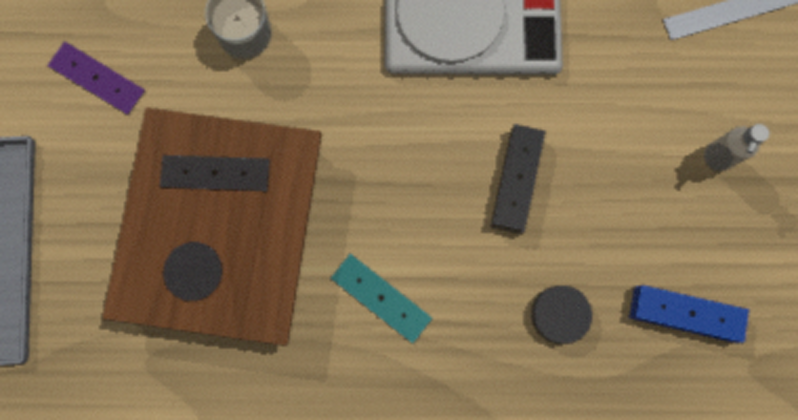

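View pics/side0.png

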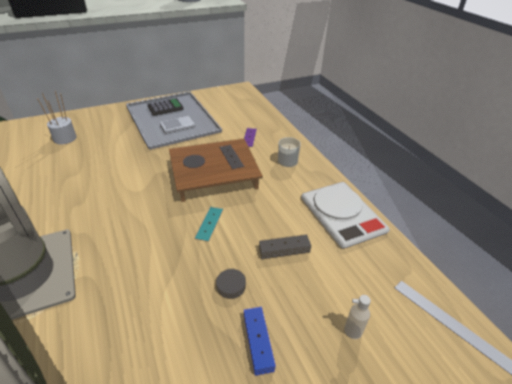

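Top crop: candidates for the wick bar are a dark bar on the riser at full-image (182,192), a purple one at (126,147) and a teal one at (261,251). The dark bar is the one, being steel-coloured and lying on the riser. For the pile, the candidates are a dark oblong at (327,195), a blue oblong at (408,259) and a round pile at (347,259). The dark oblong fits. The lid is at (171,239). The crop already shows all of these enlarged.

```bash
cat > h.py <<'E'
import cv2,numpy as np
from cell import ctrl
def cloud(d,P):
    K=np.array(P['K']);T=np.array(P['world_from_camera'])
    v,u=np.mgrid[:d.shape[0],:d.shape[1]]
    p=np.stack([(u-K[0,2])/K[0,0]*d,(v-K[1,2])/K[1,1]*d,d],-1)
    return p@T[:3,:3].T+T[:3,3]
def seg(im,c,lo,hi,seed):
    """component of (lo<=hsv<=hi) holding seed (u,v): world rect (mm, deg), median z"""
    m=cv2.inRange(cv2.cvtColor(im,cv2.COLOR_BGR2HSV),np.array(lo),np.array(hi))
    m=cv2.morphologyEx(m,cv2.MORPH_CLOSE,np.ones((3,3),np.uint8))
    n,l=cv2.connectedComponents(m); return l==l[seed[1],seed[0]] if m[seed[1],seed[0]] else None
def rect(pts):
    z=np.median(pts[:,2]); q=pts[abs(pts[:,2]-z)<.006]
    (x,y),(w,h),a=cv2.minAreaRect((q[:,:2]*1000).astype(np.float32))
    if w<h: w,h,a=h,w,a+90
    return dict(c=np.round([x,y],1).tolist(),mean=np.round(q[:,:2].mean(0)*1000,1).tolist(),wh=np.round([w,h],1).tolist(),ang=round((a+90)%180-90,1),z=round(z*1000,1),n=len(q))
E
python3 - <<'E'
from h import *
D=((0,0,0),(179,110,85)); 
S={'top':dict(bar=(175,197),pile=(322,205),lid=(171,239),lids=(347,259)),'side':dict(bar=(228,152),pile=(270,246),lid=(194,160),lids=(230,281))}
for n in S:
    im=cv2.imread(f'pics/{n}0.png'); W=cloud(np.load(f'{n}0.npy'),ctrl.camera_params(n)); hsv=cv2.cvtColor(im,cv2.COLOR_BGR2HSV)
    for k,s in S[n].items():
        m=seg(im,W,*D,s); print(n,k,hsv[s[1],s[0]],m is not None and rect(W[m&(W[...,2]>-.01)]))
    # riser top by height
    m=(W[...,2]>.05)&(W[...,2]<.075)&(W[...,0]<.62)&(W[...,0]>.3)&(W[...,1]>0)&(W[...,1]<.4)
    q,l,st,_=cv2.connectedComponentsWithStats(m.astype(np.uint8)); m=l==1+st[1:,4].argmax()
    print(n,'riser',rect(W[m])); print(np.round(cv2.boxPoints(cv2.minAreaRect((W[m][:,:2]*1000).astype(np.float32)))).tolist())
E
```

```text
top bar [20 16 49] {'c': [617.1, 198.4], 'mean': [616.5, 197.9], 'wh': [130.9, 41.7], 'ang': 88.5, 'z': np.float64(63.6), 'n': 807}
top pile [150   4  60] {'c': [620.2, -172.3], 'mean': [619.2, -171.9], 'wh': [128.7, 40.6], 'ang': -13.0, 'z': np.float64(30.2), 'n': 764}
top lid [10 14 54] {'c': [499.0, 218.6], 'mean': [498.2, 218.6], 'wh': [67.7, 67.1], 'ang': -89.8, 'z': np.float64(63.4), 'n': 623}
top lids [30  4 66] {'c': [452.9, -221.1], 'mean': [452.6, -221.3], 'wh': [68.6, 67.5], 'ang': 33.0, 'z': np.float64(23.9), 'n': 608}
top riser {'c': [530.5, 201.1], 'mean': [521.4, 198.3], 'wh': [220.7, 208.2], 'ang': 82.3, 'z': np.float64(60.9), 'n': 6793}
[[413.0, 106.0], [619.0, 78.0], [648.0, 297.0], [442.0, 324.0]]
side bar [ 0 12 84] {'c': [614.3, 195.1], 'mean': [613.1, 191.8], 'wh': [113.4, 29.8], 'ang': 88.7, 'z': np.float64(64.2), 'n': 173}
side pile [15 17 92] False
side lid [ 0  6 82] {'c': [496.3, 214.4], 'mean': [496.4, 215.0], 'wh': [57.1, 56.5], 'ang': -4.5, 'z': np.float64(64.2), 'n': 162}
side lids [ 5 17 90] False
side riser {'c': [530.8, 200.5], 'mean': [521.3, 187.1], 'wh': [225.2, 207.8], 'ang': 82.3, 'z': np.float64(61.3), 'n': 2677}
[[413.0, 103.0], [619.0, 75.0], [649.0, 298.0], [443.0, 326.0]]
```

```bash
python3 -m jog '1.85 3.43 0 0.055 0;1.85 3.43 0 0.055 0;1.85 3.43 0 0.055 0;1.85 3.43 0 0.055 0;1.85 3.43 0 0.055 0' 40
python3 -m jog '1.85 3.43 0 0.055 0;1.85 3.43 0 0.055 0;1.85 3.43 0 0.055 0;1.85 3.43 0 0.055 0;1.85 3.43 0 0.055 0'
python3 -m jog '1.85 3.43 0 0.055 0;1.85 3.43 0 0.055 0;1.85 3.43 0 0.055 0;1.85 3.43 0 0.055 0;1.85 3.43 0 0.055 0'
python3 -m jog '1.85 3.43 0 0.055 0;1.85 3.43 0 0.055 0;1.85 3.43 0 0.055 0;1.85 3.43 0 0.055 0;1.85 3.43 -2 0.055 0'
python3 -m jog '1.85 3.43 -2 0.055 0;1.85 3.43 -2 0.055 0;1.85 3.43 -2 0.055 0;0 0 0 0 0;0 0 0 0 0'
```

```text
t: 1.32
eef_pos: [0.2657, -0.4275, 0.2226]
tcp_rot: [3.02, 0.864, -0.0]
contact_force: [0.4, -0.2, 1.1]
grip_width: 0.0617
grip_force: 0.0
t: 1.73
eef_pos: [0.3581, -0.256, 0.2229]
tcp_rot: [2.873, 1.27, 0.0]
contact_force: [1.4, -0.0, -0.3]
grip_width: 0.0281
grip_force: 0.0
t: 2.15
eef_pos: [0.4507, -0.0844, 0.223]
tcp_rot: [2.671, 1.651, 0.001]
contact_force: [1.4, -0.6, -0.4]
grip_width: 0.0017
grip_force: 0.0
t: 2.57
eef_pos: [0.5443, 0.086, 0.2066]
tcp_rot: [2.418, 2.0, 0.008]
contact_force: [0.7, -0.4, 0.5]
grip_width: 0.0001
grip_force: 0.0
t: 2.98
eef_pos: [0.5935, 0.1839, 0.1443]
tcp_rot: [-2.243, -2.194, 0.003]
contact_force: [-0.1, -1.4, 0.4]
grip_width: 0.0004
grip_force: 0.0
```

```bash
python3 -m jog '1.2 2 -2 0 0;1.2 2 -2 0 0;0 0 -2 0 0;0 0 -1 0 0;0 0 0 0 0'
python3 -m jog '0 0 -0.3 0 0;0 0 -0.2 0 0;0 0 -0.1 0 0;0 0 0 0 0'
python3 -m jog '0 0 -0.1 0 0;0 0 0 0 0'
```

```text
t: 3.4
eef_pos: [0.6178, 0.2193, 0.0749]
tcp_rot: [-2.252, -2.19, 0.005]
contact_force: [-0.9, -0.4, -0.1]
grip_width: 0.0006
grip_force: 0.0
t: 3.73
eef_pos: [0.6189, 0.221, 0.0714]
tcp_rot: [2.25, 2.191, 0.001]
contact_force: [-0.1, -0.3, -1.0]
grip_width: 0.0004
grip_force: 0.0
t: 3.9
eef_pos: [0.6187, 0.2214, 0.0698]
tcp_rot: [2.25, 2.192, 0.001]
contact_force: [-0.3, 1.0, 0.0]
grip_width: 0.0003
grip_force: 0.0
```

```bash
python3 -m jog '0 0 -0.2 0 0;0 0 0 0 0;0 0 0 0 0'
python3 -m jog '0 0 -0.2 0 0;0 0 0 0 0;0 0 0 0 0'
```

```text
t: 4.15
eef_pos: [0.6184, 0.2215, 0.0673]
tcp_rot: [-2.25, -2.192, 0.0]
contact_force: [-0.9, -0.6, 0.5]
grip_width: 0.0004
grip_force: 0.0
t: 4.4
eef_pos: [0.6184, 0.2215, 0.0653]
tcp_rot: [-2.25, -2.192, 0.0]
contact_force: [-0.1, -0.1, -0.2]
grip_width: 0.0006
grip_force: 0.0
```

```bash
python3 -m jog '0 0 -0.15 0 0;0 0 0 0 0;0 0 0 0 0'
python3 -m jog '0 0 -0.1 0 0;0 0 0 0 0;0 0 0 0 0'
```

```text
t: 4.65
eef_pos: [0.6184, 0.2215, 0.0639]
tcp_rot: [-2.25, -2.192, 0.0]
contact_force: [-0.1, -0.9, 0.2]
grip_width: 0.0003
grip_force: 0.0
t: 4.9
eef_pos: [0.6187, 0.2217, 0.0636]
tcp_rot: [2.25, 2.192, 0.001]
contact_force: [-1.0, -0.0, 4.8]
grip_width: 0.0004
grip_force: 2.7
```

```bash
python3 -m jog '0 0 -0.07 0 0;0 0 0 0 0;-0.02 -0.6 0 0 0;-0.03 -1 0 0 0;0 0 0 0 0'
python3 - <<'E'
from h import *
im,d=ctrl.snapshot('top'); cv2.imwrite('pics/top1.png',im); W=cloud(d,ctrl.camera_params('top'))
m=seg(im,W,(0,0,0),(179,110,85),(195,192)); print(m is not None and rect(W[m]))
E
```

```text
t: 5.32
eef_pos: [0.6191, 0.2049, 0.0636]
tcp_rot: [2.251, 2.19, 0.003]
contact_force: [-0.4, -2.3, 9.0]
grip_width: 0.0005
grip_force: 4.5
False
```

```bash
python3 -m jog '-0.03 -1 0 0 0;-0.03 -1 0 0 0;-0.03 -1 0 0 0;0 0 0 0 0'
python3 - <<'E'
from h import *
for n in ('top','side'):
    im,d=ctrl.snapshot(n); cv2.imwrite(f'pics/{n}2.png',im); np.save(f'{n}2.npy',d)
a=cv2.imread('pics/top2.png')[120:290,90:290];b=cv2.imread('pics/side2.png')[110:280,130:330]
cv2.imwrite('pics/c2.png',cv2.resize(np.hstack([a,b]),(800,340),interpolation=cv2.INTER_CUBIC))
E
```

```text
t: 5.7
eef_pos: [0.6183, 0.1741, 0.0635]
tcp_rot: [2.251, 2.189, 0.003]
contact_force: [1.0, -2.9, 8.0]
grip_width: 0.0005
grip_force: 4.4
```

View pics/c2.png

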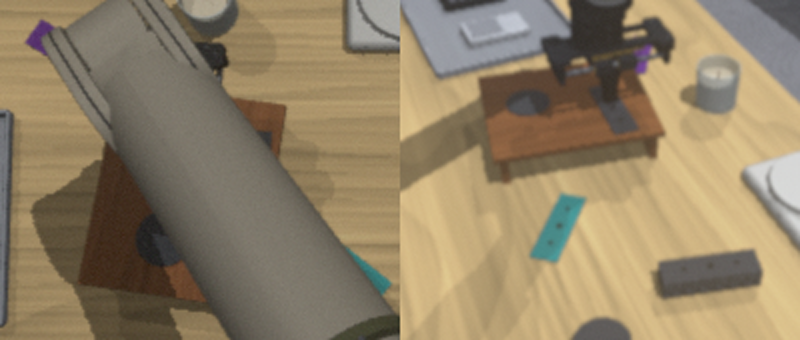

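Side half: the bar follows the tip. Its leading end, crop (622,128), is just short of the riser edge, as expected after 47 mm of travel.

```bash
python3 -m jog '-0.03 -1 0 0 0;-0.03 -1 0 0 0;-0.03 -1 0 0 0;-0.03 -1 0 0 0;-0.02 -0.8 0 0 0'
python3 -m jog '0 0 0 0 0;0 0 0 0 0'
python3 - <<'E'
from h import *
n='side';im,d=ctrl.snapshot(n); cv2.imwrite(f'pics/{n}3.png',im);W=cloud(d,ctrl.camera_params(n))
hsv=cv2.cvtColor(im,cv2.COLOR_BGR2HSV)
m=(W[...,2]>.056)&(W[...,2]<.068)&(W[...,0]>.55)&(W[...,0]<.66)&(W[...,1]>.0)&(W[...,1]<.10)&(hsv[...,2]<105)
q=W[m]*1000;print(len(q),q.min(0),q.max(0)); e=q[q[:,1]<q[:,1].min()+30]; print(rect(q/1000), e.mean(0))
E
```

```text
t: 6.22
eef_pos: [0.6167, 0.128, 0.0636]
tcp_rot: [2.249, 2.192, 0.005]
contact_force: [0.0, 2.7, 6.2]
grip_width: 0.0006
grip_force: 3.5
t: 6.38
eef_pos: [0.6169, 0.1263, 0.0635]
tcp_rot: [2.25, 2.189, 0.002]
contact_force: [-0.3, -3.1, 9.6]
grip_width: 0.0006
grip_force: 4.6
167 [571.61638878  41.63157481  56.04689581] [634.58297581  99.05760762  67.63479662]
{'c': [613.9, 70.7], 'mean': [613.8, 69.7], 'wh': [57.1, 40.5], 'ang': 88.2, 'z': np.float64(64.0), 'n': 165} [613.92253867  55.49327857  64.03714576]
```

```bash
python3 -m jog '-0.01 -0.5 0 0 0;0 0 0 0 0;0 0 0 0 0'
python3 -m jog '0 0 0.5 0 0;0 0 2 0 0;0 -1 3 0 0.8;0 -3.2 3 0 0.8;0 -3.2 2 0 0.8' 50
python3 -m jog '0 0 0 0 0.8;0 0 0 0 0.8;0 0 0 0 0.8'
python3 - <<'E'
from h import *
s=ctrl.get_state();print(s['eef_pos'],s['tcp_rot'])
for n in ('wrist','side'):
    P=ctrl.camera_params(n);im,d=ctrl.snapshot(n); cv2.imwrite(f'pics/{n}4.png',im);np.save(f'{n}4.npy',cloud(d,P))
    if n=='wrist': print(np.round(P['world_from_camera'],3).tolist())
b=cv2.imread('pics/side4.png')[120:270,140:340]
cv2.imwrite('pics/c4.png',np.hstack([cv2.resize(cv2.imread('pics/wrist4.png'),(400,300)),cv2.resize(b,(400,300),interpolation=cv2.INTER_CUBIC)]))
E
```

```text
t: 6.68
eef_pos: [0.6167, 0.1225, 0.0636]
tcp_rot: [2.249, 2.191, 0.003]
contact_force: [-0.9, -0.6, 8.9]
grip_width: 0.0004
grip_force: 4.2
t: 7.1
eef_pos: [0.6157, 0.0517, 0.1685]
tcp_rot: [2.245, 2.197, 0.004]
contact_force: [1.1, -1.2, 1.5]
grip_width: 0.0136
grip_force: 0.0
t: 7.35
eef_pos: [0.6153, 0.0504, 0.1654]
tcp_rot: [-2.25, -2.192, 0.0]
contact_force: [-0.9, 0.3, -0.8]
grip_width: 0.032
grip_force: 0.0
[0.61525971 0.05035246 0.16543865] [-2.24993551e+00 -2.19186926e+00  1.84084527e-04]
[[1.0, -0.025, -0.006, 0.617], [-0.025, -0.969, -0.244, 0.117], [0.0, 0.244, -0.97, 0.328], [0.0, 0.0, 0.0, 1.0]]
```

View pics/c4.png

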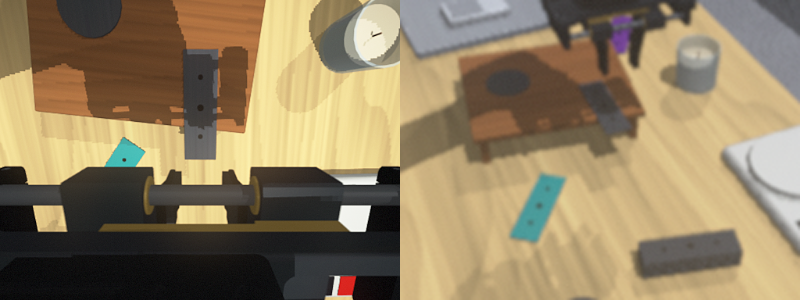

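Wrist half: the bar spans (184–218, 48–160) and overhangs the riser edge, which crosses it near row 130. The lid at (90,15) is undisturbed, and the side half agrees.

```bash
python3 - <<'E'
from h import *
W=np.load('wrist4.npy')*1.0; im=cv2.imread('pics/wrist4.png'); hsv=cv2.cvtColor(im,cv2.COLOR_BGR2HSV)
win=np.zeros(W.shape[:2],bool); win[40:215,222:290]=1
m=win&(abs(W[...,2]-.064)<.008)&(hsv[...,1]<90); n,l,st,_=cv2.connectedComponentsWithStats(m.astype(np.uint8)); m=l==1+st[1:,4].argmax()
r=rect(W[m]); print(r)
b=np.round(cv2.boxPoints(cv2.minAreaRect((W[m][:,:2]*1000).astype(np.float32))),1);print(b.tolist())
# riser edge: lowest-y riser-height pixel per x
R=(abs(W[...,2]-.0605)<.006)&(hsv[...,1]>=90); R[215:]=0
X=W[R]*1000; out=[]
for x in range(420,670,6):
    k=X[(X[:,0]>=x)&(X[:,0]<x+6)]
    if len(k)>20 and not 585<x<640: out.append((x+3,k[:,1].min()))
o=np.array(out);f=np.polyfit(o[:,0],o[:,1],1);res=o[:,1]-np.polyval(f,o[:,0]);k=abs(res)<3;f=np.polyfit(o[k,0],o[k,1],1)
print('edge angle',np.degrees(np.arctan(f[0])),'y at bar',np.polyval(f,r['c'][0]),k.sum(),len(k),np.median(X[:,2]))
E
```

```text
{'c': [614.6, 105.3], 'mean': [614.7, 109.3], 'wh': [129.2, 40.2], 'ang': 88.0, 'z': np.float64(63.1), 'n': 5931}
[[592.2999877929688, 41.5], [632.5, 40.099998474121094], [637.0, 169.1999969482422], [596.7999877929688, 170.60000610351562]]
edge angle -7.537038163938831 y at bar 79.40975954593887 33 33 60.06503500736432
```

```bash
python3 - <<'E'
from h import *
W=np.load('side4.npy'); im=cv2.imread('pics/side4.png'); hsv=cv2.cvtColor(im,cv2.COLOR_BGR2HSV)
m=(W[...,2]>.056)&(W[...,2]<.068)&(W[...,0]>.57)&(W[...,0]<.66)&(W[...,1]>.0)&(W[...,1]<.19)&(hsv[...,1]<90)
print(rect(W[m]),W[m].min(0))
w=(W[...,2]>.056)&(W[...,2]<.068)&(hsv[...,1]>=90)&(W[...,0]>.4)
for a,b in((.56,.59),(.635,.655)): k=w&(W[...,0]>a)&(W[...,0]<b); print(a,np.percentile(W[k][:,1],[0,1,3]))
E
```

```text
{'c': [616.5, 102.6], 'mean': [614.5, 100.5], 'wh': [131.4, 42.8], 'ang': 88.8, 'z': np.float64(63.9), 'n': 352} [0.59385272 0.03674527 0.05914622]
0.56 [0.08148977 0.08282083 0.08469619]
0.635 [0.0730564  0.07447326 0.07570298]
```

```bash
python3 -m jog '-0.1 0.25 -2 0 0.68;0 0 -2 0 0.68;0 0 -1.5 0 0.68;0 0 0 0 0.68;0 0 0 0 0.68'
python3 -m jog '0 0 -2 0 0.68;0 0 -2 0 0.68;0 0 -2 0 0.68;0 0 -0.4 0 0.68;0 0 0 0 0.68'
python3 -m jog '0 0 0 0 0.68;0 0 0 0 0.68'
```

```text
t: 7.87
eef_pos: [0.6138, 0.0537, 0.1099]
tcp_rot: [-2.247, -2.193, 0.002]
contact_force: [0.2, 0.5, 0.0]
grip_width: 0.0586
grip_force: 0.0
t: 8.28
eef_pos: [0.6142, 0.053, 0.0466]
tcp_rot: [-2.249, -2.192, 0.001]
contact_force: [0.1, 0.1, 1.1]
grip_width: 0.0593
grip_force: 0.0
t: 8.45
eef_pos: [0.6156, 0.0531, 0.0486]
tcp_rot: [2.249, 2.192, 0.003]
contact_force: [-0.5, 0.2, -0.5]
grip_width: 0.0593
grip_force: 0.0
```

```bash
python3 -m jog '0 0 -0.5 0 0.68;0 0 0 0 0.68;0 0 0 0 0.68'
python3 -m jog '0 0 0 0 0.3;0 0 0 0 0.3;0 0 0 0 0.3;0 0 0 0 0.3;0 0 0 0 0.3' 50
```

```text
t: 8.7
eef_pos: [0.6146, 0.0526, 0.042]
tcp_rot: [2.25, 2.192, 0.0]
contact_force: [0.2, 0.6, -0.1]
grip_width: 0.0591
grip_force: 0.0
t: 9.12
eef_pos: [0.6146, 0.0526, 0.0418]
tcp_rot: [2.25, 2.192, 0.0]
contact_force: [0.1, -0.8, 1.0]
grip_width: 0.0386
grip_force: 50.2
```

```bash
python3 -m jog '0 0 0.5 0 0.3;0 0 1 0 0.3;0 0 1.5 0 0.3;0 0 1.5 0 0.3;0 -1 1 0 0.3'
python3 -m jog '0 -3 0 -0.03 0.3;0 -3.5 0 -0.04 0.3;0 -3.5 0 -0.04 0.3;0 -3.5 0 -0.04 0.3;0 -3.5 0 -0.04 0.3'
python3 -m jog '0 -3 0 0 0.3;0 -2.5 0 0 0.3;0 -1 0 0 0.3;0 0 0 0 0.3;0 0 0 0 0.3'
python3 - <<'E'
from h import *
s=ctrl.get_state();print(s['eef_pos'],s['tcp_rot'],s['grip_width'],s['grip_force'])
for n in ('wrist','side'):
    P=ctrl.camera_params(n);im,d=ctrl.snapshot(n); cv2.imwrite(f'pics/{n}5.png',im);np.save(f'{n}5.npy',cloud(d,P))
b=cv2.imread('pics/side5.png')[150:300,180:380]
cv2.imwrite('pics/c5.png',np.hstack([cv2.resize(cv2.imread('pics/wrist5.png'),(400,300)),cv2.resize(b,(400,300),interpolation=cv2.INTER_CUBIC)]))
E
```

```text
t: 9.53
eef_pos: [0.6153, 0.0451, 0.1]
tcp_rot: [2.246, 2.195, 0.005]
contact_force: [-0.2, 1.2, -1.5]
grip_width: 0.0382
grip_force: 50.6
t: 9.95
eef_pos: [0.6146, -0.1302, 0.0983]
tcp_rot: [2.449, 1.965, 0.001]
contact_force: [1.6, 0.7, -1.9]
grip_width: 0.038
grip_force: 50.7
t: 10.37
eef_pos: [0.6147, -0.1921, 0.0975]
tcp_rot: [2.448, 1.968, 0.001]
contact_force: [-0.1, 1.2, -1.7]
grip_width: 0.0378
grip_force: 50.7
[ 0.61471477 -0.19213186  0.09745623] [2.44829583e+00 1.96840846e+00 1.38853808e-03] 0.03780855860536109 50.66160167567432
```

View pics/c5.png

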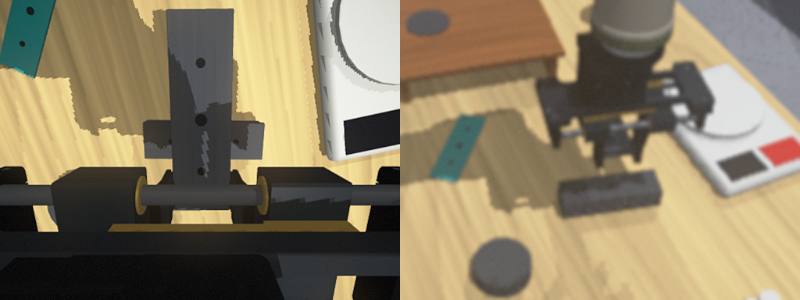

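Wrist half: the bar is held (166–234 wide, rows 10–200) with the pile's ends showing crosswise at (155,140) and (250,140). I'll measure both poses from this view.

```bash
python3 - <<'E'
from h import *
W=np.load('wrist5.npy'); im=cv2.imread('pics/wrist5.png'); hsv=cv2.cvtColor(im,cv2.COLOR_BGR2HSV)
win=np.zeros(W.shape[:2],bool); win[0:240,170:350]=1; win&=(hsv[...,1]<90)
big=lambda m:(lambda r:r[1]==1+r[2][1:,4].argmax())(cv2.connectedComponentsWithStats(m.astype(np.uint8)))
b=win&(W[...,2]>.08)&(W[...,2]<.16); b[215:]=0; b[:,:212]=0; b[:,300:]=0; b=big(b)
q=W[b]; A=np.c_[q[:,:2],np.ones(len(q))]; co=np.linalg.lstsq(A,q[:,2],rcond=None)[0]
print('bar',rect(q),'z slope',co[:2],'z range',q[:,2].min(),q[:,2].max())
print(np.round(cv2.boxPoints(cv2.minAreaRect((q[:,:2]*1000).astype(np.float32)))).tolist())
p=win&(abs(W[...,2]-.030)<.007); q=W[p]
print('pile',rect(q),np.round(cv2.boxPoints(cv2.minAreaRect((q[:,:2]*1000).astype(np.float32)))).tolist())
s=ctrl.get_state()['tcp_rot'];print(2*np.degrees(np.arctan2(s[1],s[0]))-90)
E
```

```text
bar {'c': [628.2, -124.9], 'mean': [629.0, -121.3], 'wh': [98.1, 40.1], 'ang': 77.9, 'z': np.float64(117.3), 'n': 16251} z slope [-0.00331995 -0.01871656] z range 0.11436755761533668 0.12092277741945934
[[598.0, -169.0], [638.0, -177.0], [658.0, -81.0], [619.0, -73.0]]
pile {'c': [620.8, -171.9], 'mean': [623.4, -171.9], 'wh': [129.9, 40.4], 'ang': -12.9, 'z': np.float64(30.1), 'n': 3587} [[553.0, -177.0], [680.0, -206.0], [689.0, -167.0], [562.0, -138.0]]
-372.2327779774101
```

```bash
python3 -m jog '-0.17 -1.04 0 -0.015 0.3;-0.17 -1.04 0 0 0.3;-0.18 -1.04 0 0 0.3;0 0 -1.5 0 0.3;0 0 -2 0 0.3'
python3 -m jog '0 0 -2 0 0.3;0 0 -1.2 0 0.3;0 0 -0.6 0 0.3;0 0 0 0 0.3;0 0 0 0 0.3'
python3 -m jog '0 0 -0.4 0 0.3;0 0 0 0 0.3;0 0 0 0 0.3'
python3 - <<'E'
from h import *
s=ctrl.get_state();print(s['eef_pos'],s['contact_force'])
P=ctrl.camera_params('wrist');im,d=ctrl.snapshot('wrist');cv2.imwrite('pics/wrist6.png',im);W=cloud(d,P);np.save('wrist6.npy',W)
hsv=cv2.cvtColor(im,cv2.COLOR_BGR2HSV)
win=np.zeros(W.shape[:2],bool); win[0:215,212:300]=1
b=win&(hsv[...,1]<90)&(W[...,2]>.025)&(W[...,2]<.06); q=W[b];print(rect(q)); print(np.round(cv2.boxPoints(cv2.minAreaRect((q[:,:2]*1000).astype(np.float32)))).tolist(),np.percentile(q[:,2],[2,50,98]))
E
```

```text
t: 10.88
eef_pos: [0.6102, -0.2264, 0.0631]
tcp_rot: [2.462, 1.945, 0.002]
contact_force: [-0.1, 0.3, -2.0]
grip_width: 0.0381
grip_force: 50.7
t: 11.3
eef_pos: [0.6098, -0.2239, 0.0244]
tcp_rot: [2.462, 1.95, 0.001]
contact_force: [0.5, -0.7, -0.5]
grip_width: 0.038
grip_force: 50.7
t: 11.55
eef_pos: [0.6097, -0.2237, 0.0203]
tcp_rot: [2.462, 1.95, 0.001]
contact_force: [-0.5, 0.4, -2.6]
grip_width: 0.0384
grip_force: 50.7
[ 0.60969408 -0.22370986  0.02031092] [-0.45834058  0.39580469 -2.60111299]
{'c': [624.0, -156.8], 'mean': [624.9, -153.0], 'wh': [98.2, 40.2], 'ang': 77.2, 'z': np.float64(40.1), 'n': 16281}
[[588.0, -199.0], [636.0, -210.0], [659.0, -115.0], [611.0, -103.0]] [0.03004999 0.04009642 0.04179488]
```

```bash
python3 -m jog '0 0 -0.3 0 0.3;0 0 -0.2 0 0.3;0 0 0 0 0.3;0 0 0 0 0.3'
python3 -m jog '0 0 -0.1 0 0.3;0 0 0 0 0.3;0 0 0 0 0.3'
python3 -m jog '0 0 -0.1 0 0.3;0 0 0 0 0.3;0 0 0 0 0.3'
```

```text
t: 11.93
eef_pos: [0.6093, -0.2236, 0.0145]
tcp_rot: [-2.462, -1.951, 0.0]
contact_force: [-0.7, 0.1, -1.4]
grip_width: 0.0387
grip_force: 50.7
t: 12.18
eef_pos: [0.6094, -0.2236, 0.0137]
tcp_rot: [-2.463, -1.951, -0.0]
contact_force: [-0.7, 0.7, -1.1]
grip_width: 0.0384
grip_force: 50.7
t: 12.43
eef_pos: [0.6094, -0.2236, 0.0128]
tcp_rot: [2.463, 1.95, 0.0]
contact_force: [0.8, -0.9, -1.5]
grip_width: 0.0382
grip_force: 50.5
```

```bash
python3 -m jog '0 0 -0.05 0 0.3;0 0 0 0 0.3;0 0 0 0 0.3'
python3 -m jog '0 0 -0.05 0 0.3;0 0 0 0 0.3;0 0 0 0 0.3'
python3 - <<'E'
from h import *
P=ctrl.camera_params('wrist');im,d=ctrl.snapshot('wrist');W=cloud(d,P);cv2.imwrite('pics/wrist7.png',im)
hsv=cv2.cvtColor(im,cv2.COLOR_BGR2HSV)
q=W[60:170,225:288].reshape(-1,3);q=q[(q[:,2]>.02)&(q[:,2]<.06)]
co=np.linalg.lstsq(np.c_[q[:,:2]-[.62,-.172],np.ones(len(q))],q[:,2],rcond=None)[0];print(co,np.median(q[:,2]))
E
```

```text
t: 12.68
eef_pos: [0.6095, -0.2236, 0.0123]
tcp_rot: [2.463, 1.951, 0.0]
contact_force: [0.0, -0.1, -1.2]
grip_width: 0.0382
grip_force: 50.3
t: 12.93
eef_pos: [0.6095, -0.2236, 0.0119]
tcp_rot: [2.462, 1.951, 0.0]
contact_force: [0.0, -0.2, 0.8]
grip_width: 0.0382
grip_force: 50.2
[ 0.00151886 -0.00080305  0.03318816] 0.033182221377915655
```

The bar is level with its top at 33.2 mm, so it's seated on the pile. Releasing now.

```bash
python3 -m jog '0 0 0 0 0.55;0 0 0 0 0.65;0 0 0 0 0.65;0 0 0 0 0.65;0 0 0 0 0.65' 10
python3 -m jog '0 0 0.5 0 0.65;0 0 1.5 0 0.65;0 0 2 0 0.65;0 0 3 0 0.65;0 0 3 0 0.65'
python3 -m jog '0 -3 3 0 0.65;0 -3.5 2 0 0.65;-2 -3.5 0 0 0.65;-3 -2.5 0 0 0.65;-3 -2 0 0 0.65'
python3 -m jog '-3 -2 0 0 0.65;-3 -2 0 0 0.65;-3 -2 0 0 0.65;0 0 0 0 0.65;0 0 0 0 0.65'
python3 - <<'E'
from h import *
im0=None
for n in ('top','side'):
    im,d=ctrl.snapshot(n); cv2.imwrite(f'pics/{n}8.png',im); W=cloud(d,ctrl.camera_params(n)); hsv=cv2.cvtColor(im,cv2.COLOR_BGR2HSV)
    near=(abs(W[...,0]-.62)<.09)&(abs(W[...,1]+.172)<.09)&(hsv[...,1]<110)
    q=W[near&(W[...,2]>.0315)&(W[...,2]<.045)]; p=W[near&(W[...,2]>.024)&(W[...,2]<.04)]
    print(n,'bar',rect(q),'all',rect(p))
    m=seg(im,W,(0,0,0),(179,110,85),(171,239) if n=='top' else (194,160)); print('lid',m is not None and rect(W[m]))
a=cv2.imread('pics/top8.png')[110:310,80:460]; cv2.imwrite('pics/c8.png',cv2.resize(a,(798,420),interpolation=cv2.INTER_CUBIC))
E
```

```text
t: 13.4
eef_pos: [0.6094, -0.2236, 0.0118]
tcp_rot: [2.463, 1.951, 0.0]
contact_force: [-0.1, 0.0, -0.4]
grip_width: 0.055
grip_force: 0.0
t: 13.82
eef_pos: [0.6092, -0.2233, 0.1138]
tcp_rot: [-2.462, -1.951, -0.0]
contact_force: [-0.1, -1.3, 0.9]
grip_width: 0.0566
grip_force: 0.0
t: 14.23
eef_pos: [0.5284, -0.3705, 0.1628]
tcp_rot: [2.462, 1.948, 0.001]
contact_force: [0.2, -0.9, 0.6]
grip_width: 0.0566
grip_force: 0.0
t: 14.65
eef_pos: [0.4375, -0.4301, 0.1627]
tcp_rot: [2.466, 1.944, -0.001]
contact_force: [2.3, 0.7, 0.6]
grip_width: 0.0564
grip_force: 0.0
top bar {'c': [620.7, -171.1], 'mean': [619.5, -172.0], 'wh': [117.6, 115.0], 'ang': -59.0, 'z': np.float64(33.5), 'n': 817} all {'c': [621.3, -172.2], 'mean': [620.2, -172.5], 'wh': [119.4, 118.5], 'ang': -58.4, 'z': np.float64(32.4), 'n': 1284}
lid {'c': [498.9, 218.5], 'mean': [498.2, 218.8], 'wh': [67.6, 66.8], 'ang': -89.8, 'z': np.float64(63.4), 'n': 621}
side bar {'c': [674.8, -188.5], 'mean': [673.7, -196.5], 'wh': [33.4, 15.5], 'ang': 75.9, 'z': np.float64(32.2), 'n': 14} all {'c': [678.4, -188.0], 'mean': [675.2, -189.4], 'wh': [43.9, 20.5], 'ang': 61.5, 'z': np.float64(30.3), 'n': 82}
lid False
```

View pics/c8.png

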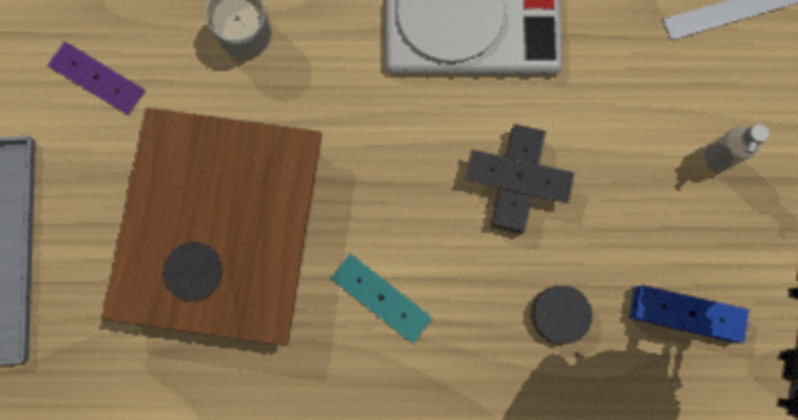

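The picture shows a clean cross centred at crop (519,177). The pile and the lid at (192,271) are unmoved, and the gripper is clear.

```bash
python3 -c "
from cell import ctrl
print(ctrl.sign_off())"
```

```text
the job is handed in; nothing more can be done
None
```

The wick bar lies squarely across the middle of the oblong bar pile, at right angles to it; before gripping it stuck out about 40 mm (0.31 of its length), the pile and lid stayed put, and I handed in at about 15 s.

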